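# Lock the tape spindle

### The job

Lock the tape spindle: push its black post round with a fingertip until the slot in the disc lines up with the lock bolt, then push the bolt's upright plate towards the disc until the bolt is fully home in the slot. Use gentle pushes only: nothing is to be lifted, the roll stays lying on the spindle, and the other things on the desk are left where they are.

Things in the scene. Friction and masses are not known exactly. Their poses are not given: they have to be found in the camera images.
- spindle_stand: Fixed grey stand on the desk. Origin: on the disc's axis, at desk height; z up; its +y axis points from the disc's axis along the bolt. A round pad (radius 76 mm, 12 mm thick) carries the disc; an 80 mm wide, 12 mm thick tongue runs to y = 180 mm under the bolt. The bolt runs in a keeper 40 mm wide (feet 67 mm), y = 82 to 114 mm, top at z = 29 mm.
- disc (a joint): Turn of the slotted disc, rad, counterclockwise from above positive, no stops. 0 (or a full turn, 6.283): slot in line with the bolt; starts at 0.6 to 2.3, so the short way is clockwise. Aluminium disc, radius 68 mm, z = 14 to 22 mm above the desk; stays where it is left (about 0.08 N m, 1.5 N at the post).
- disc_post (a point): Axis of the upright round black post by which the disc is pushed round, 17 mm below its top. Post 14 mm thick (foot 20 mm, 5 mm high), 54 mm from the disc's axis, 45 degrees counterclockwise from the slot seen from above; it rises 40 mm above the disc, to z = 62 mm. Between post and spindle lies the roll (radius 30 mm, top at z = 44 mm).
- slot_mouth (a point): Middle of the slot's mouth on the disc's rim, 68 mm from the axis, z = 18 mm; turns with the disc. The one slot is 17 mm wide and 30 mm deep and flares to 26 mm at the rim; the bolt's tapered nose finds it when the disc is within about 0.1 rad.
- gate (a point): Fixed point of the stand where the slot's mouth must be, on the bolt's line, 68 mm from the disc's axis, z = 18 mm.
- lock_bolt (a joint): Travel of the lock bolt towards the disc, m: 0 fully withdrawn (nose 6 mm short of the rim), 0.032 fully home against its stop with the nose in the slot. Starts at 0 to 0.004. Slides with about 2 N and stays where it is left. Steel bar 14 mm wide, z = 13 to 23 mm, tapering at the nose to 6 mm.
- bolt_plate (a point): Middle of the rear face (the one away from the disc) of the bolt's upright plate, z = 42 mm, moves with the bolt; with the bolt withdrawn 158 mm from the disc's axis. Plate 36 mm wide across the bolt, 8 mm thick, z = 24 to 60 mm. Push it from behind, along the stand's -y axis.
- tape_elec: Black tape roll, 60 mm across, 20 mm high, lying loose on the disc, on three 2 mm high pads, round the spindle boss (top at z = 48 mm). Origin: centre of its underside. It may turn with the disc but stays there.
- marker: Bystander: black marker, 16x137x17 mm, lying on the desk beside the bolt; origin at the centre of its underside.
- tickets: Bystander: banded stack of tickets, 62x123x34 mm; origin at the centre of its underside.
- glue: Bystander: white glue bottle, 46x46x126 mm; origin at the centre of its underside.
- clip_carton: Bystander: small shut carton, 69x110x58 mm; origin at the centre of its underside.
There are look-alikes about, which are no part of the job. Of the things like the tape_elec, leave any that is orange or turquoise; of the rest the larger one is meant.

How it is judged (in metres and radians):
On the way:
1. the slot is turned to face the bolt while the bolt is still withdrawn (horizontal distance between slot_mouth and gate below 0.012 m and value of joint lock_bolt below 0.012 m), for 0.05 s.
At the end, for the whole second after the job is handed in: The bolt has travelled more than 28 of its 32 mm and is at rest, the slot's mouth is within 6 mm of the gate, and the roll still lies on the disc round the spindle (within 12 mm of the axis, raised less than 5 mm) (value of joint lock_bolt above 0.028 m and horizontal distance between slot_mouth and gate below 0.006 m and not (velocity of joint lock_bolt above 0.01 m/s) and not (velocity of joint lock_bolt below -0.01 m/s) and z of tape_elec in the frame of spindle_stand below 0.029 m and horizontal distance between tape_elec and spindle_stand below 0.012 m); the robot touches nothing.
It fails at once if the roll is lifted more than 10 mm off the disc (z of tape_elec in the frame of spindle_stand above 0.034 m).
It fails at once if the disc or its post is pinched or pushed with more than 40 N (contact force between disc and the fingers above 40 N).
It fails at once if the bolt is pinched or pushed with more than 60 N (contact force between lock_bolt and the fingers above 60 N).
It fails at once if a bystander (marker, tickets, glue bottle or carton) is shifted or lifted more than 20 mm (distance of any of marker, tickets, glue, clip_carton from where it was at the start of the episode above 0.02 m).
It also fails if it takes over 48 s, if anything falls off the work surface, if the arm or the gripper's body presses on something with over 40 N, if the wrist force passes 120 N, or if a joint passes its speed limit or range.

### The arm

A 6-joint arm with a two-finger parallel gripper is mounted at the origin on the work surface; the furniture and walls round the work are solid. World frame = base frame: x ahead of the robot, y to its left, z up, the work surface at z = 0. Lengths are in m, angles in degrees, forces in N, time in s.
With the tool pointing down it reaches from about 0.3 to 0.85 m from the base axis. Payload 4.2 kg.
Tool frame: the origin (TCP) lies on the centre line of the jaws, within the pads' length; the fingertips stand 17 mm ahead of it and the grasp point (between the pads) lies 2 mm behind it (manip.tips_ahead is the distance from the TCP to the fingertips, in m); z points along the fingers, y is the direction in which the jaws open and shut (so a half turn about z gives the same grasp; the last joint's range is limited). The gripper opens to 91 mm and grips with 3 to 60 N. Pads are 32 mm wide; open, the fingers measure 118 mm over their backs; the gripper's body (76 mm by 178 mm) begins 60 mm behind the grasp point.
Start: joints at [69.271, 18.312, 89.639, -0, 72.044, -1.146], TCP at [0.193, 0.542, 0.231] pointing down, gripper open.
Joint ranges: [-177.97, 177.97], [-48.28, 115.42], [12.27, 149.76], [-77.06, 257.06], [2.81, 150.46], [-146.56, 146.56]. Speed limits (degrees/s): [147.25, 147.25, 180, 180, 180, 180].

### API

Orientations are given as [roll, pitch, yaw] about the fixed x, y, z axes, in that order (R = Rz(yaw) Ry(pitch) Rx(roll)).
In Python, from bench import manip gives the robot as it stands. The module is installed in compiled form; this text tells all that it offers.
- The arm moves only by the tool apply_moves, never from a script. Its argument "motion" is a list of rows, each an object with "translation": the shift along the tool's x, y, z in mm, a list of three; "rot": the turn, a rotation vector about the tool's x, y, z in degrees, a list of three. A call has 1 to 5 rows; each row is the pose to reach, as a shift and turn from the pose commanded when the call began, along the tool's axes at that moment; what a row does not reach only later rows make up. A row lasts 1/10 s, in which the tool goes at most 50 mm and 8.59 degrees, less where a joint would pass 70% of its speed; a pose out of reach is approached as far as the arm can. A call with a gripper value outside its range is refused whole. "gripper" is the closure, from -1 (fully open) to 1 (shut), set as the call begins (left out, the last holds). The fingers move at their own pace and stop on an object; "grip_force" is the grip in N (left out, the last holds). Time passes only in rows, so rows that repeat a pose let the fingers close. It gives the time, the measured TCP pose, the force and the opening at its end, in the units of the state.
- manip.get_obs(): the state, without advancing time (a new reading comes with each control period).
- manip.grab_frame(name): name is "side" or "top" or "wrist"; returns a dict with "img" (384x512x3 uint8, red, green, blue), "fov_y" (degrees; the focal length in pixels is half the picture's height over the tangent of half this angle, whatever the lens; pixels are square), "cx", "cy" (the principal point, pixels), "world_from_camera" (4x4, takes a point from camera to world coordinates); the wrist camera has in their place "hand_eye" (4x4, takes a point from camera to tool coordinates, whose origin is the TCP and whose axes are the flange's). Camera axes: x right, y down, z forward; pixel columns grow to the right and rows downward; lengths in m; the calibration is good to about 2 mm. The wrist camera is an equidistant fisheye: a pixel r from the principal point sees the ray r / f radians off the axis. A picture is of the moment at which its call begins: read the wrist's pose just before it. There is no depth.
- manip.hand_in(): hands the job in, once; it reports no verdict.
The state is a dict: "time": time; "joint_pos": joint angles; "joint_vel": joint speeds; "joint_efforts": joint torques, N m; "position": TCP position; "tcp_rot": TCP orientation; "ft_force": force on the tool from outside, world axes, zero at the start; "wrist_torque": the same for the moment, N m; "gripper_width": finger opening in m.
Only numpy, scipy, OpenCV 4.12 (cv2) and the standard library are available. Lean on these libraries where they do the work, as an engineer would, in place of code of your own. Each camera call takes 0.05 s, during which the arm holds its last target. There are 200 camera calls.

## Working session

There is one attempt and no reset: what is moved stays moved. The work goes in short steps, Python scripts to look and compute and a tool call to move; the robot and the scene stay as the last step left them, time stands still between calls to the robot, and variables do not carry over. Pictures are saved under pics/ and viewed, on a budget of 10 in all, crops included, one or two more only if the job needs it, and the job is handed in when it is done.

Besides the shell and the picture viewer there is one more tool, called by a JSON object that holds its "method" and its "body". apply_moves: Moves the arm, as the interface text tells. Its arguments: {"type":"object","properties":{"motion":{"type":"array","items":{"type":"object","properties":{"translation":{"type":"array","items":{"type":"number"}},"rot":{"type":"array","items":{"type":"number"}}}}},"gripper":{"type":"number"},"grip_force":{"type":"number"}},"required":["motion"]}

```bash
mkdir -p pics; cat > h.py <<'E'
import numpy as np, cv2
from bench import manip
def ray(f,u,v):
    F=192/np.tan(np.radians(f["fov_y"]/2)); M=np.array(f["world_from_camera"])
    d=M[:3,:3]@np.array([(u-f["cx"])/F,(v-f["cy"])/F,1]); return M[:3,3],d
def at(f,u,v,z):
    o,d=ray(f,u,v); return o+d*(z-o[2])/d[2]
def proj(f,p):
    F=192/np.tan(np.radians(f["fov_y"]/2)); M=np.linalg.inv(np.array(f["world_from_camera"]))
    q=M[:3,:3]@np.array(p)+M[:3,3]; return f["cx"]+F*q[0]/q[2],f["cy"]+F*q[1]/q[2]
E
python3 - <<'E'
from h import *
import pickle
fs={n:manip.grab_frame(n) for n in("top","side")}
pickle.dump(fs,open("f0.pkl","wb"))
for n,f in fs.items():
    cv2.imwrite(f"pics/{n}0.png",cv2.resize(f["img"][:,:,::-1],(800,600),interpolation=cv2.INTER_CUBIC)); print(n,f["fov_y"],f["cx"],f["cy"],np.round(f["world_from_camera"],3).tolist())
print(manip.get_obs())
E
```

```text
top 42.405079911204886 254.39538065230107 185.75689668836446 [[0.004, -0.998, 0.068, 0.261], [-1.0, -0.004, -0.003, 0.377], [0.004, -0.068, -0.998, 1.12], [0.0, 0.0, 0.0, 1.0]]
side 54.43103132943558 251.05263429058738 191.86414472046292 [[0.982, -0.107, 0.156, 0.187], [-0.189, -0.538, 0.821, -0.456], [-0.004, -0.836, -0.549, 0.602], [0.0, 0.0, 0.0, 1.0]]
{'time': 0.1, 'joint_pos': array([ 6.92720259e+01,  1.83465891e+01,  8.96983817e+01, -5.32544800e-04,
        7.20435080e+01, -1.14598949e+00]), 'joint_vel': array([-0.02231959, -0.09352846, -0.10705987,  0.08012929,  0.03386936,
        0.02542646]), 'joint_efforts': array([-3.48387284e-04, -4.13334525e+01, -2.32507879e+01,  7.29398592e-02,
        4.21783724e-02, -5.46757860e-05]), 'position': array([0.19256961, 0.54135335, 0.23022526]), 'tcp_rot': array([-1.79911529e+02, -1.26332154e-03,  1.60418179e+02]), 'ft_force': array([ 0.30323494, -0.05124482, -0.06996154]), 'wrist_torque': array([-0.06946343, -0.0445818 ,  0.00319991]), 'gripper_width': 0.09108052051939627}
```

View pics/top0.png

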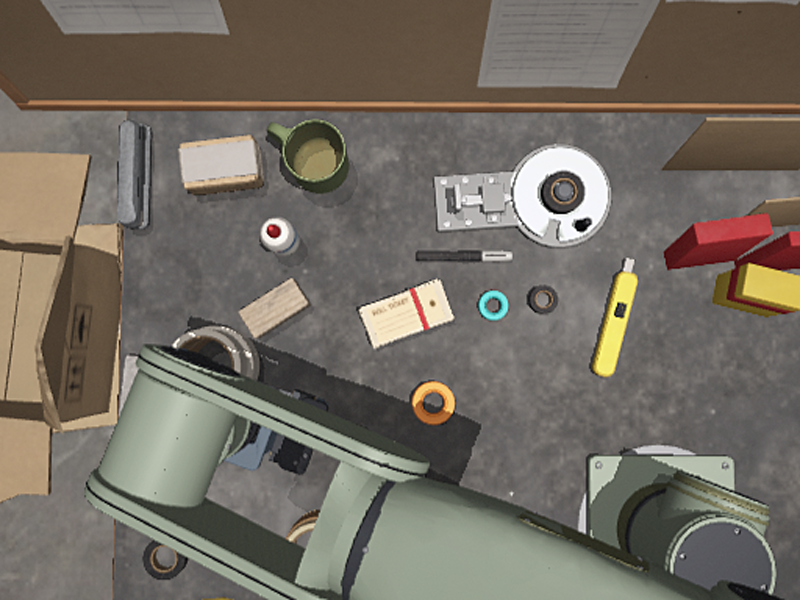

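View pics/side0.png

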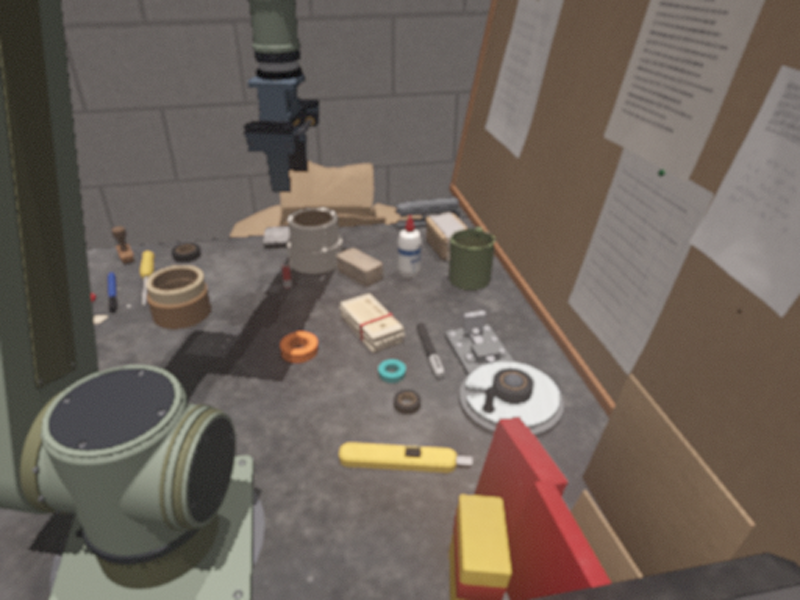

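The top view shows the disc at about (561,195), the bolt to its left (world +y) and the post near (583,225). The slot is near the disc's lower rim. I'll enlarge that area.

```bash
python3 - <<'E'
from h import *
import pickle
f=pickle.load(open("f0.pkl","rb"))["top"]
c=f["img"][85:165,265:395,::-1]
cv2.imwrite("pics/crop0.png",cv2.resize(c,None,fx=6,fy=6,interpolation=cv2.INTER_CUBIC))
for u,v in((358,124),(256,68),(512,68)): print(at(f,u,v,0.022), at(f,u,v,0))
E
```

```text
[0.47553189 0.14133615 0.022     ] [0.47983015 0.13661594 0.        ]
[0.60244291 0.37075672 0.022     ] [0.60928367 0.37063266 0.        ]
[ 0.6053441  -0.20900839  0.022     ] [ 0.61224298 -0.22074731  0.        ]
```

View pics/crop0.png

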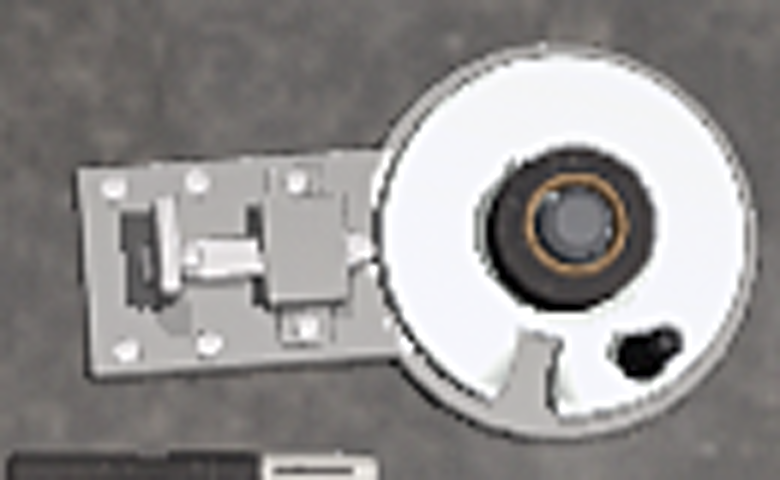

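```bash
cat > fit.py <<'E'
from h import *
from scipy.optimize import least_squares
def fit(f,obs,th0=1.35,fixed=None):
    # obs: list of (kind, local xyz, u,v); 'd' points turn with the disc
    def res(p):
        r=[]
        for k,l,u,v in obs:
            a=p[2]+(p[3] if k=='d' else 0); c,s=np.cos(a),np.sin(a)
            q=[p[0]+c*l[0]-s*l[1],p[1]+s*l[0]+c*l[1],l[2]]
            r+=list(np.array(proj(f,q))-(u,v))
        return np.array(r)
    if fixed is not None:
        s=least_squares(lambda t:res([*fixed,t[0]]),[th0]); return s.x,res([*fixed,s.x[0]])
    s=least_squares(res,[.48,.14,0,th0]); return s.x,s.fun
E
python3 - <<'E'
from fit import *
import pickle
f=pickle.load(open("f0.pkl","rb"))["top"]
C=lambda u,v:(265+u/6-.4,85+v/6-.4)
q=.054*np.sin(np.pi/4)
obs=[('s',(.04,.18,.012),*C(80,170)),('s',(-.04,.18,.012),*C(93,377)),('s',(0,0,.022),*C(566,236)),
('s',(0,.098,.029),*C(305,250)),
('d',(0,.068,.022),*C(525,408)),('d',(0,.038,.022),*C(541,335)),('d',(-q,q,.062),*C(666,343))]
p,r=fit(f,obs); print(p,np.degrees(p[2:])); print(np.round(r.reshape(-1,2),2))
E
```

```text
[0.47574437 0.13917476 0.07260651 1.24695617] [ 4.16004662 71.44532605]
[[-0.45 -0.25]
 [-0.07  0.19]
 [ 0.03 -0.02]
 [ 0.41 -0.  ]
 [-0.39  0.42]
 [ 0.15 -0.28]
 [ 0.29 -0.06]]
```

```bash
cat >> h.py <<'E'
from scipy.spatial.transform import Rotation as R
AX=np.array([.4757,.1392]); SY=np.radians(4.16)
def polar(a_deg,d,r=.054):
    a=np.radians(a_deg); return AX+r*np.array([np.cos(a),np.sin(a)])+d*np.array([-np.sin(a),np.cos(a)])
def rows(targets):
    o=manip.get_obs(); Rm=R.from_euler('xyz',o["tcp_rot"],degrees=True); p=np.array(o["position"])
    print("now",np.round(p,4),np.round(o["tcp_rot"],2),"t",o["time"],"F",np.round(o["ft_force"],2))
    for x,y,z,yaw in targets:
        T=R.from_euler('xyz',[180,0,yaw],degrees=True)
        print(np.round(1000*Rm.inv().apply(np.array([x,y,z])-p),1).tolist(),np.round((Rm.inv()*T).as_rotvec(degrees=True),1).tolist())
E
python3 - <<'E'
from h import *
g=polar(210.6,.038); rows([(*g,.2,210.6),(*g,.065,210.6)])
E
```

```text
now [0.1926 0.5414 0.2302] [-179.91   -0.    160.42] t 0.1 F [ 0.3  -0.05 -0.07]
[-396.1, -349.8, 30.8] [-0.1, -0.0, -50.2]
[-396.1, -349.6, 165.8] [-0.1, -0.0, -50.2]
```

{"method": "apply_moves", "body": {"motion": [{"translation": [-36,-32,0],"rot": [0,0,-5]},{"translation": [-72,-64,0],"rot": [0,0,-10]},{"translation": [-108,-95,0],"rot": [0,0,-15]},{"translation": [-144,-127,0],"rot": [0,0,-20]},{"translation": [-180,-159,0],"rot": [0,0,-25]}], "gripper": 1, "grip_force": 20}}

```text
time: 0.6
position: [0.3094, 0.3298, 0.2307]
tcp_rot: [-180.0, -0.0, -174.3]
ft_force: [1.1, -0.4, -0.5]
gripper_width: 0.054
```

```bash
python3 - <<'E'
from h import *
g=polar(210.6,.038); rows([(*g,.2,210.6),(*g,.065,210.6)])
E
```

```text
now [0.3094 0.3298 0.2307] [-1.7998e+02 -1.0000e-02 -1.7434e+02] t 0.6 F [ 1.15 -0.44 -0.55]
[-113.8, -263.3, 30.7] [-0.0, -0.0, -24.9]
[-113.8, -263.2, 165.7] [-0.0, -0.0, -24.9]
```

{"method": "apply_moves", "body": {"motion": [{"translation": [-19,-44,0],"rot": [0,0,-5]},{"translation": [-38,-88,0],"rot": [0,0,-10]},{"translation": [-57,-132,0],"rot": [0,0,-15]},{"translation": [-76,-176,0],"rot": [0,0,-20]},{"translation": [-95,-220,0],"rot": [0,0,-25]}]}}

```text
time: 1.1
position: [0.4247, 0.1197, 0.2309]
tcp_rot: [180.0, 0.0, -149.4]
ft_force: [0.4, 0.8, 1.4]
gripper_width: 0.0142
```

```bash
python3 - <<'E'
from h import *
g=polar(210.6,.038); rows([(*g,.2,210.6),(*g,.065,210.6)])
E
```

```text
now [0.4247 0.1197 0.2309] [ 1.7999e+02  1.0000e-02 -1.4938e+02] t 1.1 F [0.43 0.81 1.4 ]
[0.2, -47.2, 30.8] [0.0, 0.0, 0.0]
[0.2, -47.2, 165.8] [0.0, 0.0, 0.0]
```

{"method": "apply_moves", "body": {"motion": [{"translation": [0,-30,10]},{"translation": [0,-47,40]},{"translation": [0,-47,80]},{"translation": [0,-47,110]},{"translation": [0,-47,135]}]}}

```text
invalid input at $.motion[0]: expected keys translation, rot
```

{"method": "apply_moves", "body": {"motion": [{"translation": [0,0,10]},{"translation": [0,0,20]},{"translation": [0,0,31]},{"translation": [0,0,31]}]}}

```text
invalid input at $.motion[0]: expected keys translation, rot
```

```bash
python3 - <<'E'
from h import *
rows([(*polar(a,.0205),.065,a) for a in(210.6,190,170,150,139.16)])
f=manip.grab_frame("top"); c=f["img"][60:190,250:410,::-1]
s=manip.grab_frame("side")["img"][200:310,230:390,::-1]
cv2.imwrite("pics/p1.png",np.hstack([cv2.resize(c,(480,390),interpolation=2),cv2.resize(s,(320,220)).repeat(1,0) if 0 else cv2.resize(s,(310,390),interpolation=2)]))
E
```

```text
now [0.4247 0.1197 0.2309] [ 1.7999e+02  1.0000e-02 -1.4938e+02] t 1.1 F [0.43 0.81 1.4 ]
[0.2, -29.7, 165.8] [0.0, 0.0, 0.0]
[4.0, -9.4, 165.9] [0.0, 0.0, 20.6]
[0.6, 10.4, 165.9] [0.0, 0.0, 40.6]
[-9.4, 27.8, 165.9] [0.0, 0.0, 60.6]
[-17.2, 35.5, 165.9] [0.0, -0.0, 71.5]
```

View pics/p1.png

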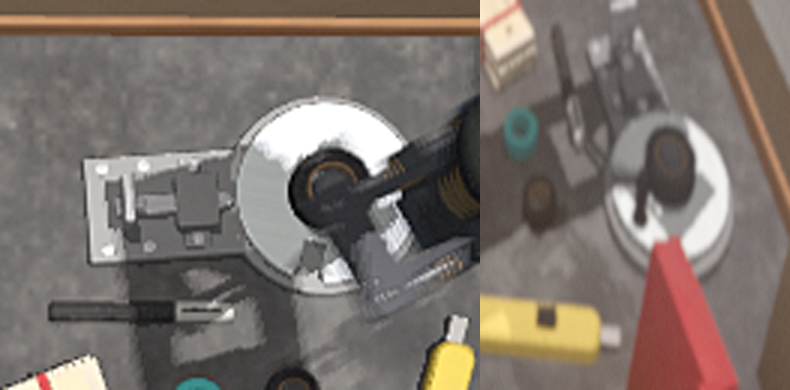

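The moves were refused because every row needs both keys. The picture shows the hand still high over the disc, with the slot unchanged at about (315,255). I'll resend them.

{"method": "apply_moves", "body": {"motion": [{"translation": [0,-30,10],"rot": [0,0,0]},{"translation": [0,-47,40],"rot": [0,0,0]},{"translation": [0,-47,80],"rot": [0,0,0]},{"translation": [0,-47,110],"rot": [0,0,0]},{"translation": [0,-47,135],"rot": [0,0,0]}]}}

```text
time: 1.7
position: [0.4469, 0.0814, 0.0941]
tcp_rot: [179.9, -0.1, -149.6]
ft_force: [0.7, 0.4, 0.2]
gripper_width: 0.0002
```

{"method": "apply_moves", "body": {"motion": [{"translation": [0,0,10],"rot": [0,0,0]},{"translation": [0,0,20],"rot": [0,0,0]},{"translation": [0,0,31],"rot": [0,0,0]},{"translation": [0,0,31],"rot": [0,0,0]}]}}

```text
time: 2.1
position: [0.4478, 0.0812, 0.0643]
tcp_rot: [180.0, -0.1, -149.6]
ft_force: [-0.6, -0.0, -0.2]
gripper_width: 0.0004
```

```bash
python3 - <<'E'
from h import *
rows([(*polar(a,d),.065,a) for a,d in((210.6,.026),(210.6,.0205),(207,.0205),(203,.0205),(199,.0205))])
E
```

```text
now [0.4478 0.0812 0.0643] [ 1.7997e+02 -6.0000e-02 -1.4958e+02] t 2.1 F [-0.57 -0.04 -0.17]
[0.5, 9.7, -0.7] [0.0, -0.1, -0.2]
[0.5, 15.2, -0.7] [0.0, -0.1, -0.2]
[1.7, 18.6, -0.7] [0.0, -0.1, 3.4]
[2.7, 22.5, -0.6] [0.0, -0.1, 7.4]
[3.5, 26.5, -0.6] [0.0, -0.1, 11.4]
```

{"method": "apply_moves", "body": {"motion": [{"translation": [0,6,0],"rot": [0,0,0]},{"translation": [0,11,0],"rot": [0,0,0]},{"translation": [1,15,0],"rot": [0,0,0]},{"translation": [2,19,0],"rot": [0,0,3.5]},{"translation": [3,22.5,0],"rot": [0,0,7.5]}]}}

```text
time: 2.6
position: [0.4343, 0.0992, 0.0654]
tcp_rot: [-180.0, 0.1, -157.2]
ft_force: [0.5, -1.6, 0.1]
gripper_width: 0.0002
```

```bash
python3 - <<'E'
from h import *
rows([(*polar(a,.0205),.065,a) for a in(199,195,191,187,183)])
E
```

```text
now [0.4343 0.0992 0.0654] [-1.7996e+02  7.0000e-02 -1.5719e+02] t 2.6 F [ 0.46 -1.57  0.08]
[1.6, 4.0, 0.4] [-0.0, 0.1, 3.8]
[2.6, 7.9, 0.4] [-0.0, 0.1, 7.8]
[3.4, 11.8, 0.4] [-0.0, 0.1, 11.8]
[3.9, 15.8, 0.4] [-0.0, 0.1, 15.8]
[4.1, 19.9, 0.4] [-0.0, 0.1, 19.8]
```

{"method": "apply_moves", "body": {"motion": [{"translation": [1.5,4,0],"rot": [0,0,4]},{"translation": [2.6,8,0],"rot": [0,0,8]},{"translation": [3.4,12,0],"rot": [0,0,12]},{"translation": [3.9,16,0],"rot": [0,0,16]},{"translation": [4.1,20,0],"rot": [0,0,20]}]}}

```text
time: 3.1
position: [0.4225, 0.1158, 0.0654]
tcp_rot: [-180.0, 0.0, -177.2]
ft_force: [0.1, -1.8, 0.4]
gripper_width: 0.0004
```

```bash
python3 - <<'E'
from h import *
rows([(*polar(a,.0205),.065,a) for a in(179,175,171,167,163)])
E
```

```text
now [0.4225 0.1158 0.0654] [-1.7997e+02  5.0000e-02 -1.7721e+02] t 3.1 F [ 0.1  -1.85  0.45]
[1.0, 3.9, 0.4] [-0.0, 0.0, 3.8]
[2.0, 7.8, 0.4] [-0.0, 0.0, 7.8]
[2.8, 11.7, 0.4] [-0.0, 0.1, 11.8]
[3.3, 15.7, 0.4] [-0.0, 0.1, 15.8]
[3.5, 19.8, 0.4] [-0.0, 0.1, 19.8]
```

{"method": "apply_moves", "body": {"motion": [{"translation": [1,4,0],"rot": [0,0,4]},{"translation": [2,8,0],"rot": [0,0,8]},{"translation": [2.8,12,0],"rot": [0,0,12]},{"translation": [3.3,16,0],"rot": [0,0,16]},{"translation": [3.5,20,0],"rot": [0,0,20]}]}}

```text
time: 3.6
position: [0.4171, 0.1355, 0.0653]
tcp_rot: [-179.9, -0.0, 162.8]
ft_force: [-0.3, -1.3, 1.7]
gripper_width: 0.0003
```

```bash
python3 - <<'E'
from h import *
rows([(*polar(a,.0205),.065,a) for a in(159,155,151,147,143)])
E
```

```text
now [0.4171 0.1355 0.0653] [-1.7994e+02 -5.0000e-02  1.6278e+02] t 3.6 F [-0.29 -1.26  1.68]
[0.4, 4.0, 0.3] [-0.1, -0.0, 3.8]
[1.4, 7.9, 0.3] [-0.1, -0.0, 7.8]
[2.2, 11.9, 0.2] [-0.1, -0.0, 11.8]
[2.7, 15.9, 0.2] [-0.1, -0.0, 15.8]
[2.9, 19.9, 0.2] [-0.1, -0.0, 19.8]
```

{"method": "apply_moves", "body": {"motion": [{"translation": [0.5,4,0],"rot": [0,0,4]},{"translation": [1.4,8,0],"rot": [0,0,8]},{"translation": [2.2,12,0],"rot": [0,0,12]},{"translation": [2.7,16,0],"rot": [0,0,16]},{"translation": [2.7,16,0],"rot": [0,0,16]}]}}

```text
time: 4.1
position: [0.4194, 0.1519, 0.0651]
tcp_rot: [-180.0, -0.0, 147.0]
ft_force: [-1.0, -1.3, -0.0]
gripper_width: 0.0002
```

```bash
python3 - <<'E'
from h import *
rows([(*polar(a,.0205),.065,a) for a in(143,139.2)])
f=manip.grab_frame("top"); import pickle; pickle.dump(f,open("f2.pkl","wb"))
s=manip.grab_frame("side")
th=np.radians(147-139.16)
for n,g in(("top",f),("side",s)):
  for z,r in((.022,.068),(.022,.038)):
    for t in(0,th):
        a=SY+np.pi/2+t; print(n,r,round(t,2),np.round(proj(g,[*(AX+r*np.array([np.cos(a),np.sin(a)])),z]),1))
c=f["img"][75:175,265:395,::-1]; s=s["img"][200:300,270:370,::-1]
cv2.imwrite("pics/p2.png",np.hstack([cv2.resize(c,(520,400),interpolation=2),cv2.resize(s,(280,400),interpolation=2)]))
E
```

```text
now [0.4194 0.1519 0.0651] [-1.7996e+02 -4.0000e-02  1.4697e+02] t 4.1 F [-1.03 -1.31 -0.03]
[1.2, 3.3, 0.1] [-0.0, -0.0, 4.0]
[2.2, 7.0, 0.1] [-0.0, -0.0, 7.8]
top 0.068 0 [328.8 126. ]
top 0.068 0.14 [329.4 130. ]
top 0.038 0 [342.1 125.1]
top 0.038 0.14 [342.4 127.3]
side 0.068 0 [315.1 232.1]
side 0.068 0.14 [311.7 232.9]
side 0.038 0 [320.2 240. ]
side 0.038 0.14 [318.2 240.4]
```

View pics/p2.png

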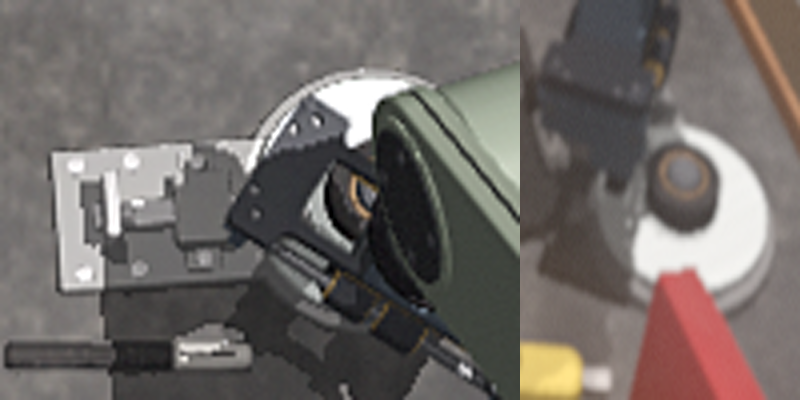

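The hand hides the slot in both views (top around (290,190)). I'll push nearly to the end of the arc, back off and look.

{"method": "apply_moves", "body": {"motion": [{"translation": [0.6,2,0],"rot": [0,0,2]},{"translation": [1.2,4,0],"rot": [0,0,4]},{"translation": [1.8,5.5,0],"rot": [0,0,6]},{"translation": [2.1,6.6,0],"rot": [0,0,7.2]},{"translation": [2.1,6.6,0],"rot": [0,0,7.2]}]}}

```text
time: 4.7
position: [0.4218, 0.1582, 0.065]
tcp_rot: [-180.0, -0.0, 139.8]
ft_force: [-2.2, -1.0, -0.1]
gripper_width: 0.0004
```

{"method": "apply_moves", "body": {"motion": [{"translation": [0,-8,0],"rot": [0,0,0]},{"translation": [0,-15,-10],"rot": [0,0,0]},{"translation": [-20,-20,-50],"rot": [0,0,0]},{"translation": [-50,-25,-90],"rot": [0,0,0]},{"translation": [-80,-30,-120],"rot": [0,0,0]}]}}

```text
time: 5.2
position: [0.4646, 0.0828, 0.1884]
tcp_rot: [179.8, 0.2, 139.8]
ft_force: [0.7, 0.2, 0.3]
gripper_width: 0.0002
```

```bash
cat >> h.py <<'E'
def beh(y,x=0): c,s=np.cos(SY),np.sin(SY); return AX+np.array([c*x-s*y,s*x+c*y])
E
python3 - <<'E'
from h import *
rows([(*beh(.204),.19,94.16)])
E
```

```text
now [0.4646 0.0828 0.1884] [1.7980e+02 1.6000e-01 1.3977e+02] t 5.2 F [0.73 0.18 0.26]
[170.7, 196.0, -1.5] [0.3, 0.1, 45.6]
```

{"method": "apply_moves", "body": {"motion": [{"translation": [28,33,0],"rot": [0,0,7.6]},{"translation": [57,65,0],"rot": [0,0,15.2]},{"translation": [85,98,0],"rot": [0,0,22.8]},{"translation": [114,131,0],"rot": [0,0,30.4]},{"translation": [142,163,0],"rot": [0,0,38]}]}}

```text
time: 5.7
position: [0.4608, 0.3011, 0.1861]
tcp_rot: [179.9, -0.0, 101.4]
ft_force: [1.2, -0.8, -0.3]
gripper_width: 0.0006
```

```bash
python3 - <<'E'
from h import *
rows([(*beh(.204),.19,94.16)])
f=manip.grab_frame("top"); import pickle; pickle.dump(f,open("f3.pkl","wb"))
c=f["img"][80:170,265:395,::-1]
cv2.imwrite("pics/p3.png",cv2.resize(c,None,fx=6,fy=6,interpolation=2))
E
```

```text
now [0.4608 0.3011 0.1861] [ 1.7989e+02 -4.0000e-02  1.0139e+02] t 5.7 F [ 1.15 -0.8  -0.25]
[40.8, 8.3, -3.9] [0.1, -0.0, 7.2]
```

View pics/p3.png

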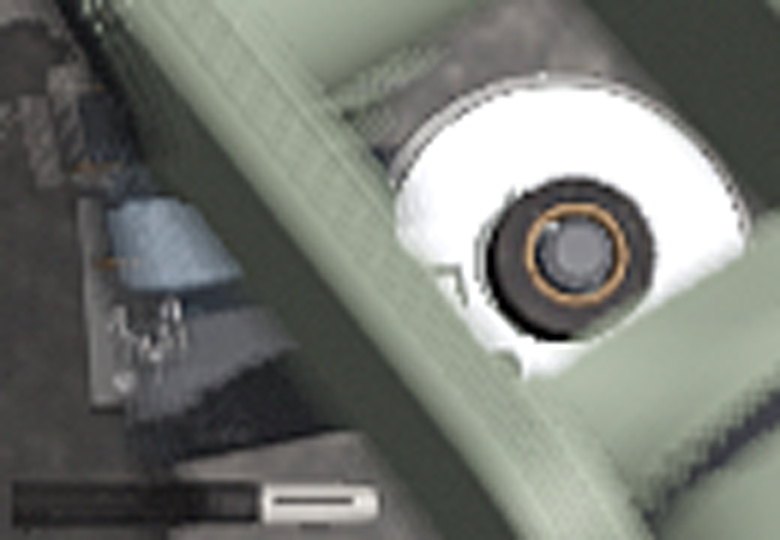

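The arm hides part of the stand. The inner end of the slot is at about (455,268)–(465,305), possibly a little short of alignment, and the roll is in place at (570,260). I'll swing further out for a clear view.

{"method": "apply_moves", "body": {"motion": [{"translation": [45,5,-10],"rot": [0,0,3]},{"translation": [90,8,-20],"rot": [0,0,7.2]},{"translation": [120,-10,-20],"rot": [0,0,7.2]},{"translation": [120,-30,-20],"rot": [0,0,7.2]}]}}

```text
time: 6.15
position: [0.4065, 0.4143, 0.2057]
tcp_rot: [179.9, -0.2, 94.7]
ft_force: [0.1, -0.8, -0.3]
gripper_width: 0.0006
```

```bash
python3 - <<'E'
from h import *
rows([(*beh(.204),.19,94.16)])
f=manip.grab_frame("top"); import pickle; pickle.dump(f,open("f4.pkl","wb"))
c=f["img"][85:165,265:395,::-1]
cv2.imwrite("pics/p4.png",cv2.resize(c,None,fx=6,fy=6,interpolation=2))
E
```

```text
now [0.4065 0.4143 0.2057] [ 1.799e+02 -1.700e-01  9.472e+01] t 6.15 F [ 0.11 -0.8  -0.32]
[-75.9, 48.3, 15.5] [0.1, -0.2, 0.6]
```

View pics/p4.png

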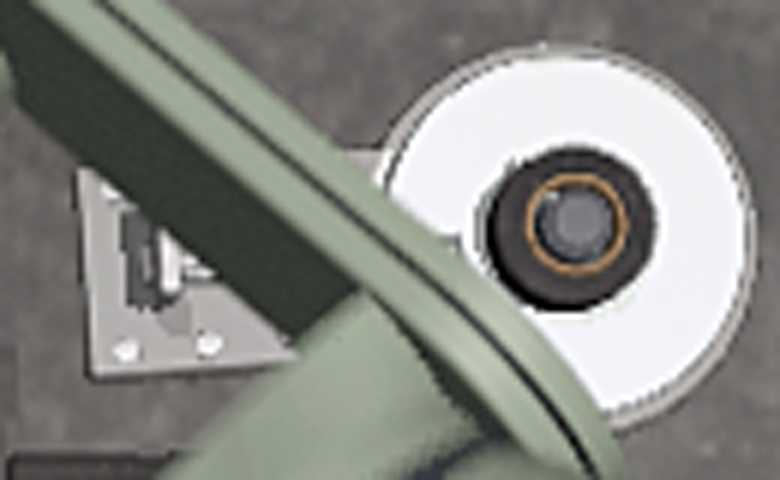

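The elbow still covers the slot, and only its upper inner corner at (460,237) shows. The plate is at about (165,255). I'll check with the wrist fisheye camera.

```bash
cat >> h.py <<'E'
def wproj(f,o,p):
    T=np.eye(4); T[:3,:3]=R.from_euler('xyz',o["tcp_rot"],degrees=True).as_matrix(); T[:3,3]=o["position"]
    M=np.linalg.inv(T@np.array(f["hand_eye"])); q=M[:3,:3]@np.array(p)+M[:3,3]
    F=192/np.tan(np.radians(f["fov_y"]/2)); n=np.hypot(q[0],q[1]); k=F*np.arctan2(n,q[2])/n
    return np.array([f["cx"]+k*q[0],f["cy"]+k*q[1]])
def dpt(r,w,th,z=.022):
    c,s=np.cos(SY+th),np.sin(SY+th); return [*(AX+[c*w-s*r,s*w+c*r]),z]
E
python3 - <<'E'
from h import *
import pickle
f=pickle.load(open("f4.pkl","rb"))
for th in(0,.05,.1,.15):
    p=proj(f,dpt(.038,.0085,th)); print(th,[(p[0]-265+.4)*6,(p[1]-85+.4)*6])
o=manip.get_obs(); w=manip.grab_frame("wrist"); pickle.dump((o,w),open("w4.pkl","wb"))
for a in((0,0),(.038,0),(.068,0)): print(wproj(w,o,dpt(*a,0)))
cv2.imwrite("pics/w4.png",w["img"][:,:,::-1])
E
```

```text
0 [np.float64(463.0822906682926), np.float64(220.38980441435103)]
0.05 [np.float64(462.4887947560026), np.float64(225.49358210476254)]
0.1 [np.float64(462.1541359572827), np.float64(230.6247866139338)]
0.15 [np.float64(462.0792430491509), np.float64(235.77060230871285)]
[292.41618243 353.96341324]
[294.1572097  336.92228504]
[295.58776331 322.06460083]
```

View pics/w4.png

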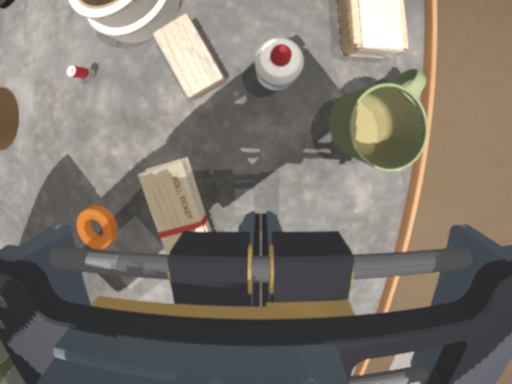

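The wrist camera looks away from the disc, and the gripper blocks it. It does show that the closed fingertips are much thinner than the finger backs. That agrees with the slot corner reading, which puts the disc about 0.15 rad short. I'll go back and push the remainder.

```bash
python3 - <<'E'
from h import *
rows([(*polar(147,.030),.19,147)])
E
```

```text
now [0.405  0.411  0.2057] [-1.7997e+02  1.0000e-02  9.4710e+01] t 6.25 F [ 0.31 -0.17 -0.32]
[-267.4, -12.9, 15.7] [-0.0, -0.0, -52.3]
```

{"method": "apply_moves", "body": {"motion": [{"translation": [-45,-2,0],"rot": [0,0,-8.5]},{"translation": [-90,-4,0],"rot": [0,0,-17]},{"translation": [-135,-6,0],"rot": [0,0,-25.5]},{"translation": [-180,-8,0],"rot": [0,0,-34]},{"translation": [-225,-10,5],"rot": [0,0,-42.5]}]}}

```text
time: 6.75
position: [0.4158, 0.1884, 0.2016]
tcp_rot: [179.8, 0.1, 136.1]
ft_force: [0.4, -0.1, -0.4]
gripper_width: 0.0005
```

```bash
python3 - <<'E'
from h import *
rows([(*polar(147,.030),.19,147),(*polar(147,.030),.065,147)])
E
```

```text
now [0.4158 0.1884 0.2016] [1.7982e+02 1.1000e-01 1.3609e+02] t 6.75 F [ 0.41 -0.05 -0.39]
[-29.9, -33.6, 11.6] [0.2, 0.1, -10.9]
[-29.7, -34.0, 136.6] [0.2, 0.1, -10.9]
```

{"method": "apply_moves", "body": {"motion": [{"translation": [-15,-17,6],"rot": [0,0,-5.5]},{"translation": [-30,-34,20],"rot": [0,0,-11]},{"translation": [-30,-34,60],"rot": [0,0,-11]},{"translation": [-30,-34,100],"rot": [0,0,-11]},{"translation": [-30,-34,136],"rot": [0,0,-11]}]}}

```text
time: 7.25
position: [0.4134, 0.1442, 0.0639]
tcp_rot: [179.9, 0.1, 146.7]
ft_force: [-0.6, 0.5, 0.0]
gripper_width: 0.0006
```

```bash
python3 - <<'E'
from h import *
rows([(*polar(147,.018),.065,147),(*polar(147,.013),.065,147),(*polar(143,.013),.065,143),(*polar(139.2,.013),.065,139.2)])
E
```

```text
now [0.4134 0.1442 0.0639] [1.7989e+02 1.1000e-01 1.4669e+02] t 7.25 F [-0.58  0.52  0.04]
[-0.9, 11.7, -1.0] [0.1, 0.1, -0.3]
[-0.9, 16.7, -1.0] [0.1, 0.1, -0.3]
[-0.1, 20.5, -1.0] [0.1, 0.1, 3.7]
[0.4, 24.2, -1.0] [0.1, 0.1, 7.5]
```

{"method": "apply_moves", "body": {"motion": [{"translation": [-0.5,6,-1],"rot": [0,0,0]},{"translation": [-1,11,-1],"rot": [0,0,0]},{"translation": [-1,14,-1],"rot": [0,0,0]},{"translation": [-1,16.5,-1],"rot": [0,0,0]},{"translation": [-0.5,18.5,-1],"rot": [0,0,2]}]}}

```text
time: 7.75
position: [0.4242, 0.161, 0.067]
tcp_rot: [179.9, 0.1, 144.8]
ft_force: [-0.2, -1.1, 0.4]
gripper_width: 0.0008
```

```bash
python3 - <<'E'
from h import *
rows([(*polar(142,.013),.065,142),(*polar(139.2,.013),.065,139.2)])
E
```

```text
now [0.4242 0.161  0.067 ] [1.7989e+02 1.1000e-01 1.4476e+02] t 7.75 F [-0.2  -1.1   0.42]
[-0.1, 1.5, 2.0] [0.1, 0.1, 2.8]
[0.4, 4.2, 2.0] [0.1, 0.1, 5.6]
```

{"method": "apply_moves", "body": {"motion": [{"translation": [0,1.5,1],"rot": [0,0,2.8]},{"translation": [0.2,3,1],"rot": [0,0,4.5]},{"translation": [0.4,4.2,1],"rot": [0,0,5.6]},{"translation": [0.4,4.2,1],"rot": [0,0,5.6]}]}}

```text
time: 8.15
position: [0.4257, 0.1647, 0.0653]
tcp_rot: [179.9, 0.0, 139.2]
ft_force: [-0.4, -0.1, 0.6]
gripper_width: 0.0005
```

{"method": "apply_moves", "body": {"motion": [{"translation": [0,-8,0],"rot": [0,0,0]},{"translation": [0,-16,-15],"rot": [0,0,0]},{"translation": [10,-20,-50],"rot": [0,0,0]},{"translation": [40,-20,-90],"rot": [0,0,0]},{"translation": [70,-10,-125],"rot": [0,0,0]}]}}

```text
time: 8.65
position: [0.3645, 0.2019, 0.1911]
tcp_rot: [180.0, 0.0, 139.0]
ft_force: [1.7, 0.9, -0.6]
gripper_width: 0.0006
```

```bash
python3 - <<'E'
from h import *
rows([(.30,.32,.19,120),(*beh(.204),.19,94.16)])
E
```

```text
now [0.3645 0.2019 0.1911] [179.99   0.   139.04] t 8.65 F [ 1.69  0.94 -0.63]
[126.1, 46.9, 1.1] [0.0, 0.0, 19.0]
[19.5, 169.5, 1.1] [0.0, -0.0, 44.9]
```

{"method": "apply_moves", "body": {"motion": [{"translation": [45,17,0],"rot": [0,0,0]},{"translation": [90,34,0],"rot": [0,0,0]},{"translation": [135,51,0],"rot": [0,0,7]},{"translation": [175,75,0],"rot": [0,0,14]},{"translation": [210,100,-10],"rot": [0,0,20]}]}}

```text
time: 9.15
position: [0.2703, 0.4163, 0.1988]
tcp_rot: [-179.9, 0.0, 119.0]
ft_force: [0.5, -0.1, 0.5]
gripper_width: 0.0004
```

```bash
python3 - <<'E'
from h import *
rows([(*beh(.204),.19,94.16)])
f=manip.grab_frame("top"); import pickle; pickle.dump(f,open("f5.pkl","wb"))
c=f["img"][85:165,265:395,::-1]
cv2.imwrite("pics/p5.png",cv2.resize(c,None,fx=6,fy=6,interpolation=2))
for a in((.068,0),(.038,.0085),(.038,-.0085)):
    p=proj(f,dpt(*a,0)); print(a,[(p[0]-265+.4)*6,(p[1]-85+.4)*6])
E
```

```text
now [0.2703 0.4163 0.1988] [-1.7989e+02  4.0000e-02  1.1898e+02] t 9.15 F [ 0.53 -0.12  0.48]
[-156.7, 131.1, 8.7] [-0.1, 0.1, 24.8]
(0.068, 0) [np.float64(384.98735856621244), np.float64(248.20779917920845)]
(0.038, 0.0085) [np.float64(463.0822906682926), np.float64(220.38980441435103)]
(0.038, -0.0085) [np.float64(466.7456175532258), np.float64(265.25791756847553)]
```

View pics/p5.png

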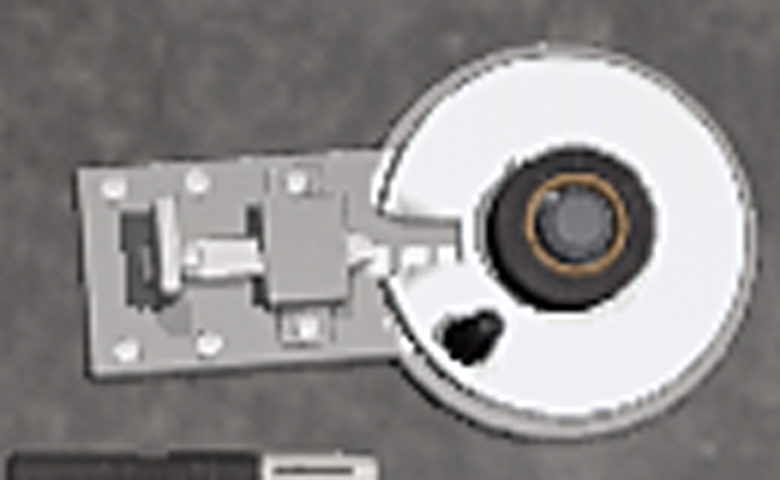

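The slot now points straight at the bolt: its inner corners are at about (460,222) and (460,263), against 220 and 265 predicted. The bolt is still withdrawn and the roll is in place. Next is the plate.

{"method": "apply_moves", "body": {"motion": [{"translation": [-36,30,0],"rot": [0,0,6]},{"translation": [-72,60,0],"rot": [0,0,12]},{"translation": [-108,90,0],"rot": [0,0,18]},{"translation": [-140,117,4],"rot": [0,0,24.8]},{"translation": [-155,131,8],"rot": [0,0,24.8]}]}}

```text
time: 9.7
position: [0.4652, 0.3422, 0.1914]
tcp_rot: [179.9, -0.0, 94.2]
ft_force: [-0.2, 0.7, -0.4]
gripper_width: 0.0005
```

```bash
python3 - <<'E'
from h import *
rows([(*beh(.204),.052,94.16)])
E
```

```text
now [0.4652 0.3422 0.1914] [ 1.7991e+02 -1.0000e-02  9.4200e+01] t 9.7 F [-0.22  0.68 -0.43]
[0.8, -4.4, 139.3] [0.1, -0.0, 0.0]
```

{"method": "apply_moves", "body": {"motion": [{"translation": [0,0,25],"rot": [0,0,0]},{"translation": [0,0,60],"rot": [0,0,0]},{"translation": [0,0,95],"rot": [0,0,0]},{"translation": [0,0,125],"rot": [0,0,0]},{"translation": [0,0,138],"rot": [0,0,0]}]}}

```text
time: 10.2
position: [0.4602, 0.3427, 0.0507]
tcp_rot: [-179.7, 0.1, 94.5]
ft_force: [-0.1, -0.6, -0.7]
gripper_width: 0.0006
```

```bash
python3 - <<'E'
from h import *
rows([(*beh(y),.052,94.16) for y in(.204,.174,.142)])
E
```

```text
now [0.4602 0.3427 0.0507] [-1.7972e+02  1.4000e-01  9.4470e+01] t 10.2 F [-0.07 -0.63 -0.68]
[-0.1, 0.7, -1.3] [-0.3, 0.1, 0.3]
[-30.1, 0.6, -1.2] [-0.3, 0.1, 0.3]
[-62.1, 0.4, -1.1] [-0.3, 0.1, 0.3]
```

{"method": "apply_moves", "body": {"motion": [{"translation": [-8,0.5,0],"rot": [0,0,0]},{"translation": [-16,0.5,0],"rot": [0,0,0]},{"translation": [-24,0.5,0],"rot": [0,0,0]},{"translation": [-29,0.5,0],"rot": [0,0,0]},{"translation": [-34,0.5,0],"rot": [0,0,0]}]}}

```text
time: 10.7
position: [0.4661, 0.3103, 0.0548]
tcp_rot: [179.9, -0.1, 94.3]
ft_force: [0.2, 2.9, 1.2]
gripper_width: 0.0001
```

{"method": "apply_moves", "body": {"motion": [{"translation": [-4,0,0],"rot": [0,0,0]},{"translation": [-8,0,0],"rot": [0,0,0]},{"translation": [-12,0,0],"rot": [0,0,0]},{"translation": [-15,0,0],"rot": [0,0,0]},{"translation": [-18,0,0],"rot": [0,0,0]}]}}

```text
time: 11.2
position: [0.4669, 0.2922, 0.0535]
tcp_rot: [180.0, -0.0, 94.4]
ft_force: [0.1, 2.9, 0.4]
gripper_width: 0.0003
```

```bash
python3 - <<'E'
from h import *
rows([(*beh(.142),.052,94.16)])
E
```

```text
now [0.4669 0.2922 0.0535] [ 1.7997e+02 -2.0000e-02  9.4370e+01] t 11.2 F [0.05 2.91 0.45]
[-11.2, -2.4, 1.5] [0.0, -0.0, 0.2]
```

{"method": "apply_moves", "body": {"motion": [{"translation": [-3,0,0],"rot": [0,0,0]},{"translation": [-6,0,0],"rot": [0,0,0]},{"translation": [-8,0,0],"rot": [0,0,0]},{"translation": [-9.5,0,0],"rot": [0,0,0]},{"translation": [-10.5,0,0],"rot": [0,0,0]}]}}

```text
time: 11.7
position: [0.4675, 0.2845, 0.0536]
tcp_rot: [179.9, -0.3, 94.2]
ft_force: [-2.4, 13.6, -2.1]
gripper_width: 0.0007
```

{"method": "apply_moves", "body": {"motion": [{"translation": [-0.5,0,0],"rot": [0,0,0]},{"translation": [-1,0,0],"rot": [0,0,0]},{"translation": [-1.5,0,0],"rot": [0,0,0]}]}}

```text
time: 12.0
position: [0.4675, 0.2844, 0.0537]
tcp_rot: [179.9, -0.5, 94.2]
ft_force: [-3.4, 16.7, -2.1]
gripper_width: 0.0005
```

The bolt has stopped hard, with about 17 N and no further movement. I'll back off and check.

{"method": "apply_moves", "body": {"motion": [{"translation": [8,0,0],"rot": [0,0,0]},{"translation": [25,0,0],"rot": [0,0,0]},{"translation": [40,0,-30],"rot": [0,0,0]},{"translation": [50,0,-75],"rot": [0,0,0]},{"translation": [50,-20,-120],"rot": [0,0,0]}]}}

```text
time: 12.5
position: [0.4448, 0.33, 0.1741]
tcp_rot: [180.0, 0.0, 94.4]
ft_force: [1.2, 0.1, 1.1]
gripper_width: 0.0006
```

{"method": "apply_moves", "body": {"motion": [{"translation": [30,-35,-15],"rot": [0,0,0]},{"translation": [50,-80,-15],"rot": [0,0,0]},{"translation": [65,-125,-15],"rot": [0,0,0]},{"translation": [80,-170,-15],"rot": [0,0,0]},{"translation": [80,-170,-15],"rot": [0,0,0]}]}}

```text
time: 13.0
position: [0.2632, 0.3955, 0.1883]
tcp_rot: [-179.8, 0.1, 94.7]
ft_force: [1.4, 0.2, 0.1]
gripper_width: 0.0005
```

```bash
python3 - <<'E'
from h import *
rows([])
f=manip.grab_frame("top"); import pickle; pickle.dump(f,open("f6.pkl","wb"))
c=f["img"][85:165,265:395,::-1]
cv2.imwrite("pics/p6.png",cv2.resize(c,None,fx=6,fy=6,interpolation=2))
for y in(.158,.126,.130):
  for x in (.018,-.018):
    p=proj(f,[*beh(y,x),.06]); print(y,x,[(p[0]-265+.4)*6,(p[1]-85+.4)*6])
E
```

```text
now [0.2632 0.3955 0.1883] [-1.7983e+02  1.1000e-01  9.4690e+01] t 13.0 F [1.39 0.15 0.14]
0.158 0.018 [np.float64(149.00490489734068), np.float64(195.97375157310012)]
0.158 -0.018 [np.float64(156.33710866863987), np.float64(294.4421559896477)]
0.126 0.018 [np.float64(237.28904464076322), np.float64(190.03062752823342)]
0.126 -0.018 [np.float64(244.8195195648334), np.float64(288.46147098514535)]
0.13 0.018 [np.float64(226.25588452204272), np.float64(190.77335934147874)]
0.13 -0.018 [np.float64(233.76158620049216), np.float64(289.20889655349356)]
```

View pics/p6.png

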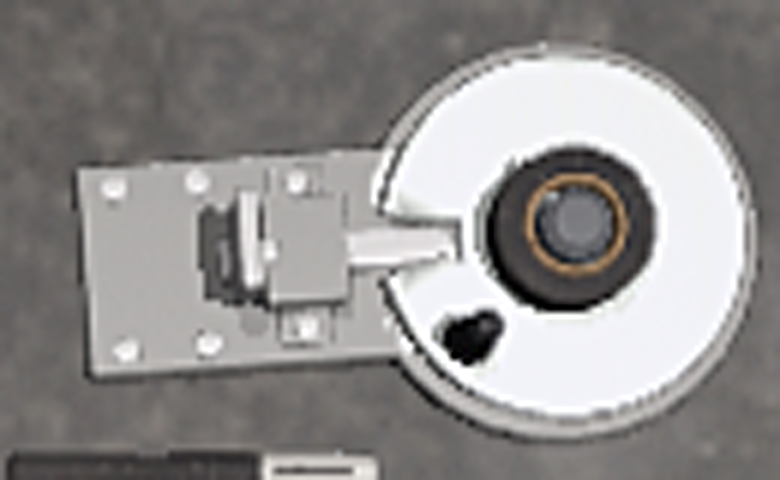

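The plate's rear edge runs from (238,192) to (247,292), matching the fully home prediction of (237,190) to (245,288). The bolt lies in the slot and the roll and marker are unmoved, so I'm handing in.

```bash
python3 -c "
from bench import manip
print(manip.hand_in())"
```

```text
the job is handed in; nothing more can be done
None
```

The spindle is locked and the job is handed in at about 13 s of the 48 s; the hand-in reported no verdict.

- **Disc:** I pushed the post clockwise with the closed fingertips. The first arc stopped about 0.15 rad short, because the tips are thinner than I had assumed. A second push closed the gap. The slot's inner corners then sat within about 1 mm of the aligned position, with the bolt still withdrawn.
- **Bolt:** I pushed the plate from behind. It slid at about 3 N and stopped hard at about 17 N. From the arm's position alone, travel came out at about 29 mm, taking the finger as 16 mm deep. The last top picture put the plate's rear edge at the fully home (32 mm) position to within about 1 mm, with the nose in the slot.
- **Surroundings:** In that last picture the roll lay centred on the spindle, the visible part of the marker was in place, and the arm was clear of everything. I did not re-check the tickets, glue bottle or carton at the end. The arm's paths kept clear of them and the force readings showed no unexpected contact.

Two move calls were refused along the way for a missing `rot` key. Nothing moved, and I resent them. I viewed 10 pictures.

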